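Isolate the decorating wheel and hold its index pin out

TASK

The potter wants to turn the decorating wheel by hand: first switch off its isolator by flipping the toggle lever over, from leaning towards the robot to leaning fully the other way, and only then pull the wheel's sprung index pin by its knob, straight out from the rim, fully back to its stop. Finish while still holding the pin fully back with the fingers: do not let go, and the lever must stay off. Do not disturb the pots, jar, cup, brush and other loose things, including the vase on the wheel.

Things in the scene. Friction and masses are not known exactly. Their poses are not given: they have to be found in the camera images.
- isolator_lever (a joint): Toggle lever of the isolator (motor power switch), rad. 0 = on: leans 0.55 rad from upright to its box's own -x, the robot side. 1.1 = off: leans as far to +x. It is heavy-headed (180 g steel): past the middle (0.55) it falls over to the far end and stays there. To start it takes about 1 N at its top.
- lever_tip (a point): Top end of the isolator lever, on its centre line: a dark steel round grip 24 mm thick, 36 mm long, on a 12 mm steel rod; 84 mm from the pivot to this point. It starts about 124 mm above the bench and swings with the lever.
- lever_pivot (a point): The lever's pivot on top of the isolator, a fixed grey box 120 (x) x 75 (y) x 50 mm high: over the box's centre, 52 mm above the bench. Axes fixed to the box: z up, x the way the lever is to be pushed. Two steel cheeks beside the rod, 13 to 23 mm either side in y, stand 66 mm above the bench.
- index_pin (a joint): How far the index pin is drawn out, m. 0 = seated in the wheel's rim, 0.020 = against its stop, fully back. The pin tip sits 11 mm deep in its hole. A spring pulls it home: about 4 N when seated, 11 N fully back.
- pin_knob (a point): Mid straight part of the index pin's black knob, on its level axis, 80 mm above the bench. Straight part 24 mm thick, 34 mm long; outside it a flange 35 mm across, 7 mm thick, 17 to 24 mm from this point, for the fingers to bear on; inside it the fixed housing, 22 mm thick, on a 26 mm wide post. Free space under the knob. Axes: z up; the pin is pulled along -y, away from the wheel's centre.
- wheel_unit: The decorating wheel, fixed to the bench: a grey square base 170 mm wide with a round aluminium wheel head 220 mm across, top 94 mm above the bench, small seat holes round its rim. Origin on the bench under the wheel's centre; the index pin lies along its -y axis, the knob's point being 181 mm from the centre.
- vase: Bystander, loose: a white bisque vase, 140 tall, 110 across, standing loose in the middle of the wheel. Sizes in mm. Origin: centre of its underside.
- glaze_jar: Bystander, loose: a small brown lidded glaze jar, 55 tall, 52 across, on the bench near the index pin. Sizes in mm. Origin: centre of its underside.
- bowl: Bystander, loose: a brown clay bowl, 110 across, 50 high. Sizes in mm. Origin: centre of its underside.
- brush: Bystander, loose: a glaze brush, 180 long, lying on the bench. Sizes in mm. Origin: middle of its length.
- round_pot: Bystander, loose: a round white pot, 100 across, 78 high. Sizes in mm. Origin: centre of its underside.
- stilt: Bystander, loose: a white three-armed kiln stilt, 72 across, 10 high. Sizes in mm. Origin: centre of its underside.
- water_cup: Bystander, loose: a white plastic cup, 72 across, 85 high. Sizes in mm. Origin: centre of its underside.

How it is judged:
On the way, in this order (a step that is already met when the one before it is completed fails the run):
1. the isolator lever is flipped fully to off (value of joint isolator_lever above 1 rad), for 0.2 s.
2. the index pin is drawn fully back (value of joint index_pin above 0.017 m), for 0.2 s.
At the end, for the whole second after the job is handed in: The isolator lever is off (joint above 1.0 rad) and the fingers are holding the index pin within 3 mm of its stop (joint above 0.017 m, more than 3 N between fingers and knob), all through the last second (value of joint isolator_lever above 1 rad and value of joint index_pin above 0.017 m and contact force between index_pin and the fingers above 3 N); the arm keeps its last pose, push and grip.
It fails at once if the index pin is drawn (over 4 mm) before the isolator is off (value of joint index_pin above 0.004 m and value of joint isolator_lever below 0.9 rad).
It fails at once if a loose bystander is moved more than 20 mm or tipped over (distance of any of vase, glaze_jar, bowl, brush, round_pot, stilt, water_cup from where it was at the start of the episode above 0.02 m or angle between any of vase, glaze_jar, bowl, round_pot, stilt, water_cup's own z axis and vertical above 0.35 rad).
It also fails if it takes over 48 s, if anything falls off the work surface, if the arm or the gripper's body presses on something with over 40 N, if the wrist force passes 120 N, or if a joint passes its speed limit or range.

ROBOT

A 6-joint arm with a two-finger parallel gripper is mounted at the origin on the work surface. World frame = base frame: x ahead of the robot, y to its left, z up, the work surface at z = 0. Lengths are in m, angles in rad, forces in N, time in s.
With the tool pointing down it reaches from about 0.35 to 0.775 m from the base axis. Payload 5.5 kg.
Tool frame: the origin (TCP) lies midway between the tips of the shut fingers; the grasp point (between the pads) lies env.tcp_to_grasp behind it (env.tcp_to_grasp is the distance from the TCP to the grasp point, in m); z points along the fingers, y is the direction in which the jaws open and shut (so a half turn about z gives the same grasp; the last joint's range is limited). The gripper opens to 85 mm and grips with 20 to 120 N. Pads are 22 mm wide; open, the fingers measure 114 mm over their backs; the gripper's body (76 mm by 85 mm) begins 54 mm behind the grasp point. The pads swing forward as they close: fully open they stand 13 mm farther back than shut.
Start: joints at [-1.42, 0.313, 0.046, 1.304, 0, 1.431], TCP at [0.165, -0.551, 0.231] pointing down, gripper open.
Joint ranges: [-2.76, 2.76], [-0.86, 1.69], [-1.03, 1.26], [-2.2, 2.34], [-1.47, 1.5], [-3.14, 3.14]. Speed limits (rad/s): [2.57, 2.57, 3.14, 3.14, 3.14, 3.14].

INTERFACE

Orientations are given as a unit quaternion [w, x, y, z].
In Python, from workcell import env gives the robot as it stands.
- The arm moves only by the shell command python3 -m handwheel 'ROWS' [OPENING] [FORCE]. ROWS is JSON, a list of rows, each an object of numbers: "dx", "dy", "dz": the shift along the tool's x, y, z normalised to -1 to 1, where 1 is 20 mm; "roll": the turn about the tool's z normalised to -1 to 1, where 1 is 6 degrees. In form: [{"dx": .., "dy": .., "dz": .., "roll": ..}, ...]. A call has 1 to 8 rows; each row shifts and turns the commanded pose from where the row before left it, along the tool's axes as they then stand; what a row does not reach is not made up. A row lasts 1/12 s, in which the tool goes at most 41.7 mm and 7.16 degrees, less where a joint would pass 70% of its speed; a pose out of reach is approached as far as the arm can. A call with a number of a shift or a turn outside -1 to 1 is refused whole. A call with a gripper value outside its range is refused whole. OPENING is the closure in counts, from 0 (fully open) to 255 (shut), set as the call begins (- or left out, the last holds). The fingers move at their own pace and stop on an object; FORCE is the grip in N (left out, the last holds). Time passes only in rows, so rows that do not move let the fingers close. It gives the time, the measured TCP pose, the force and the opening at its end, in the units of the state.
- env.get_state(): the state, without advancing time (a new reading comes with each control period).
- env.read_camera(name): name is "side" or "top"; returns the picture (420x560x3 uint8, blue, green, red); there is no depth.
- env.calibration(name): a dict with "fx", "fy", "cx", "cy" (pixels), "R" (3x3) and "t" (3): a world point X has camera coordinates R X + t. Camera axes: x right, y down, z forward; pixel columns grow to the right and rows downward; lengths in m; the calibration is good to about 2 mm. A picture is of the moment at which its call begins. calibration takes no time and is no camera call.
- env.hand_in(): hands the job in, once; it reports no verdict.
The state is a dict: "clock": time; "joint_pos": joint angles; "qvel": joint speeds; "tau": joint torques, N m; "tcp_pos": TCP position; "orientation": TCP orientation; "wrist_force": force on the tool from outside, world axes, zero at the start; "ft_torque": the same for the moment, N m; "finger_gap": finger opening in m.
Only numpy, scipy, OpenCV 4.12 (cv2) and the standard library are available. Lean on these libraries where they do the work, as an engineer would, in place of code of your own. Each camera call takes 0.05 s, during which the arm holds its last target.

## Working session

There is one attempt and no reset: what is moved stays moved. The work goes in short steps, Python scripts to look and compute and a shell command to move; the robot and the scene stay as the last step left them, time stands still between calls to the robot, and variables do not carry over. Pictures are saved under pics/ and viewed, and the job is handed in when it is done.

```bash
mkdir -p pics; ls
python3 - <<'E'
from workcell import env
import cv2
for n in("side","top"):
    cv2.imwrite(f"pics/{n}0.png",env.read_camera(n))
    c=env.calibration(n);print(n,c)
s=env.get_state();print(s,env.tcp_to_grasp)
E
```

```text
pics
side {'fx': 379.53420078348364, 'fy': 379.53420078348364, 'cx': 277.9235478956799, 'cy': 210.18234412252136, 'R': array([[-0.69158202, -0.7222364 , -0.0094281 ],
       [-0.52474064,  0.5113528 , -0.68056269],
       [ 0.49634824, -0.46571761, -0.73262919]]), 't': array([0.45494305, 0.38882462, 1.03823422])}
top {'fx': 488.9953137091889, 'fy': 488.9953137091889, 'cx': 290.7531584697506, 'cy': 206.01433759250082, 'R': array([[-0.02384022, -0.99966366, -0.01020827],
       [-0.98959371,  0.025047  , -0.14169307],
       [ 0.1419011 ,  0.00672405, -0.989858  ]]), 't': array([0.05066572, 0.63255658, 1.25113768])}
{'clock': 0.1, 'joint_pos': array([-1.41960375e+00,  3.13924748e-01,  4.50931390e-02,  1.30359920e+00,
        3.25536340e-06,  1.43120515e+00]), 'qvel': array([-0.00050856, -0.00032109,  0.00280728, -0.00073755, -0.00292114,
       -0.00012737]), 'tau': array([ 2.21384158e-03, -4.81727242e+01,  2.99242347e+01,  1.28351551e-02,
       -1.60329014e-04,  1.76023633e-05]), 'tcp_pos': array([ 0.1647818 , -0.55040869,  0.23049858]), 'orientation': array([-8.17236474e-04,  9.89448876e-01,  1.44880134e-01, -3.11288943e-06]), 'wrist_force': array([-0.33287626,  0.47312256,  0.14613015]), 'ft_torque': array([-0.02409478,  0.05339631, -0.01971898]), 'finger_gap': 0.08533411029847206} 0.0187
```

```bash
python3 -m handwheel --help | head -30
```

```text
invalid input: not JSON, or not a number
```

View pics/side0.png

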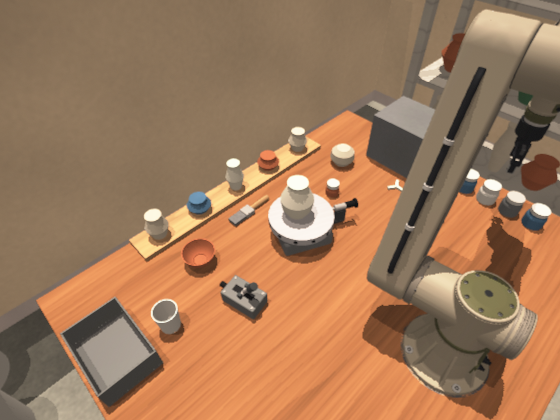

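View pics/top0.png

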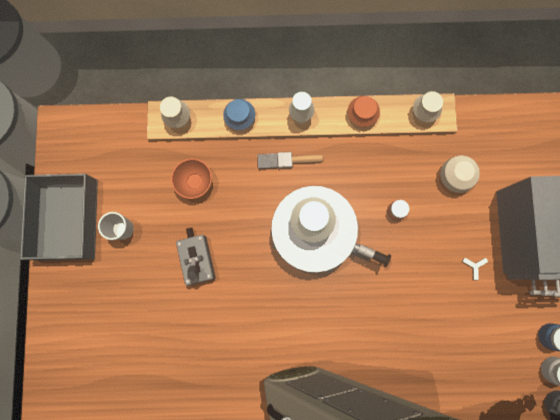

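The top view shows the isolator at about (196,260), the wheel centre at (314,230), and the knob at (380,257). The glaze jar is at (400,209), the stilt at (475,267), the bowl at (192,180) and the cup at (116,227). I'll zoom in next.

Run:
```python
import cv2,numpy as np
t=cv2.imread("pics/top0.png");s=cv2.imread("pics/side0.png")
def c(im,x,y,w,h,k):return cv2.resize(im[y:y+h,x:x+w],None,fx=k,fy=k,interpolation=cv2.INTER_CUBIC)
a=c(t,160,215,75,85,5);b=c(t,345,235,60,40,6)
cv2.imwrite("pics/a.png",a);cv2.imwrite("pics/b.png",b)
cv2.imwrite("pics/c.png",c(s,210,265,70,60,6));cv2.imwrite("pics/d.png",c(s,310,180,60,55,6))
def cat(p,q):
    h=max(len(p),len(q));z=np.zeros((h,p.shape[1]+q.shape[1],3),np.uint8);z[:len(p),:p.shape[1]]=p;z[:len(q),p.shape[1]:]=q;return z
cv2.imwrite("pics/ab.png",cat(a,b));cv2.imwrite("pics/cd.png",cat(c(s,210,265,70,60,6),c(s,310,180,60,55,6)))
```

```text
(no output)
```

View pics/ab.png

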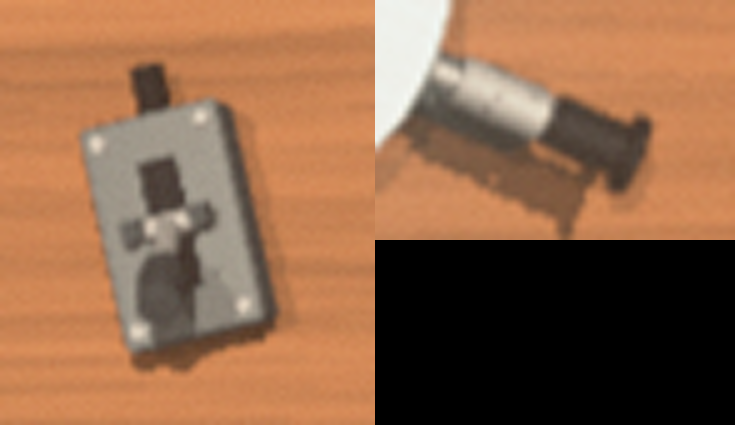

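View pics/cd.png

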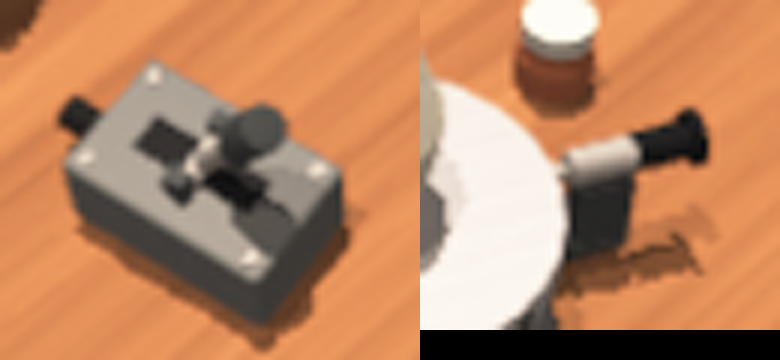

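```bash
cat > h.py <<'E'
import numpy as np,cv2
from workcell import env
def ray(n,u,v):
    c=env.calibration(n);R=np.array(c['R']);t=np.array(c['t'])
    d=R.T@np.array([(u-c['cx'])/c['fx'],(v-c['cy'])/c['fy'],1]);return -R.T@t,d
def atz(n,u,v,z):
    o,d=ray(n,u,v);return o+d*(z-o[2])/d[2]
def tri(a,b):
    o1,d1=ray('top',*a);o2,d2=ray('side',*b)
    k=np.linalg.lstsq(np.c_[d1,-d2],o2-o1,rcond=None)[0];p=o1+d1*k[0];q=o2+d2*k[1];return (p+q)/2,np.linalg.norm(p-q)
def proj(n,X):
    c=env.calibration(n);p=np.array(c['R'])@X+c['t'];return c['fx']*p[0]/p[2]+c['cx'],c['fy']*p[1]/p[2]+c['cy']
E
python3 - <<'E'
from h import *
np.set_printoptions(precision=4,suppress=True)
S=[(97,145),(201,117),(244,305),(141,331)]
P=np.array([atz('top',x/5+160,y/5+215,.05) for x,y in S]);print('screws',P,P.mean(0))
ax=(P[0]+P[1]-P[2]-P[3]);print('yaw box',np.arctan2(ax[1],ax[0]))
S=[(153,75),(317,170),(251,258),(86,157)]
Q=np.array([atz('side',x/6+210,y/6+265,.05) for x,y in S]);print('side',Q,Q.mean(0))
print('tip',tri((160+160/5,215+280/5),(210+262/6,265+125/6)))
t=cv2.imread('pics/top0.png');m=((t.min(2)>150)).astype(np.uint8);m[:185]=0;m[275:]=0;m[:,:265]=0;m[:,362:]=0
cs=max(cv2.findContours(m,0,2)[0],key=cv2.contourArea);h=cv2.convexHull(cs)
e=cv2.fitEllipse(h);print(e)
W=atz('top',*e[0],.094);print('wheel',W)
pts=np.array([atz('top',*p[0],.094) for p in h]);print(cv2.minEnclosingCircle(pts[:,:2].astype(np.float32)))
print('flange',tri((387.5,260.8),(355,202.8)),atz('top',387.5,260.8,.08),atz('side',355,202.8,.08))
print('junc',tri((374.7,254.7),(346.3,205)),atz('top',374.7,254.7,.08),atz('side',346.3,205,.08))
for n,p,z in[('jar',(400,207),.055)]:print(n,atz('top',*p,z))
E
```

```text
screws [[0.5399 0.329  0.05  ]
 [0.5532 0.2745 0.05  ]
 [0.4551 0.2519 0.05  ]
 [0.443  0.3053 0.05  ]] [0.4978 0.2902 0.05  ]
yaw box 0.23276528545940048
side [[0.5557 0.275  0.05  ]
 [0.4578 0.2521 0.05  ]
 [0.4445 0.3064 0.05  ]
 [0.542  0.3287 0.05  ]] [0.5    0.2906 0.05  ]
tip (array([0.4657, 0.28  , 0.1143]), np.float64(0.0060611364097082525))
((315.5749206542969, 229.23699951171875), (84.766357421875, 91.63761901855469), 115.19403839111328)
wheel [ 0.5657 -0.0266  0.094 ]
((0.5650503039360046, -0.03315381333231926), 0.12039531022310257)
flange (array([ 0.4834, -0.2057,  0.0815]), np.float64(0.0029685060256328497)) [ 0.4822 -0.2068  0.08  ] [ 0.4853 -0.206   0.08  ]
junc (array([ 0.4985, -0.1748,  0.0818]), np.float64(0.00037628500676789535)) [ 0.4984 -0.1752  0.08  ] [ 0.4996 -0.1762  0.08  ]
jar [ 0.6224 -0.2515  0.055 ]
```

Run:
```python
from h import *
from scipy.optimize import least_squares
np.set_printoptions(precision=4,suppress=True)
t=cv2.imread('pics/top0.png');m=((t.min(2)>150)).astype(np.uint8);m[:185]=0;m[275:]=0;m[:,:265]=0;m[:,365:]=0
cs=max(cv2.findContours(m,0,cv2.CHAIN_APPROX_NONE)[0],key=cv2.contourArea);h=cv2.convexHull(cs)
pts=np.array([atz('top',*p[0],.094)[:2] for p in h if not(p[0][0]>345 and p[0][1]>240)])
r=least_squares(lambda q:np.hypot(*(pts-q[:2]).T)-q[2],[.565,-.03,.11],loss='soft_l1',f_scale=.002);W=r.x;print(W)
F=np.array([.4837,-.2062]);J=np.array([.4990,-.1755])
d1=(F-W[:2]);print(np.linalg.norm(d1),d1/np.linalg.norm(d1));d2=F-J;print(np.linalg.norm(d2),d2/np.linalg.norm(d2), np.linalg.norm(J-W[:2]))
d=d1/np.linalg.norm(d1);K=W[:2]+.181*d;print('knob',K,'yaw',np.arctan2(d[0],-d[1]))
v=t.copy()
K3=np.r_[K,.08]
for im in('top','side'):
    I=cv2.imread(f'pics/{im}0.png')
    print(im,[proj(im,np.r_[K+a*d,.08]) for a in(-.017,0,.017,.024)])
```

```text
[ 0.569  -0.0235  0.1096]
0.20166308484316797 [-0.423  -0.9061]
0.03430131192826303 [-0.446 -0.895] 0.16737530123746888
knob [ 0.4924 -0.1875] yaw -0.4367569588549664
top [(np.float64(373.43535250207464), np.float64(254.2482873857138)), (np.float64(379.6476802642903), np.float64(256.94491459285393)), (np.float64(385.87127541012205), np.float64(259.64643270954934)), (np.float64(388.43721434914653), np.float64(260.7602472118875))]
side [(np.float64(345.52405848158645), np.float64(205.60062839422886)), (np.float64(349.99752455336125), np.float64(204.42557440870965)), (np.float64(354.4464642154826), np.float64(203.25696282265238)), (np.float64(356.2712988417584), np.float64(202.77762998182718))]
```

The wheel fit gives r = 0.1096 against 0.110 given, and the flange sits 201.7 mm from the centre against 201.5, so the poses hold. Next I roll the tool so that its y is along the lever's push direction (a yaw of 1.80 keeps joint 6 in range), and close the fingers.

```bash
python3 -m handwheel '[{"roll":-1},{"roll":-1},{"roll":-1},{"roll":-1},{"roll":-1},{"roll":-1},{"roll":-1},{"roll":-1}]' 255 30; python3 -m handwheel '[{"roll":-1},{"roll":-1},{"roll":-1},{"roll":-1},{"roll":-1},{"roll":-1},{"roll":-0.4},{}]'
```

```text
invalid input at $[0]: expected keys dx, dy, dz, roll
invalid input at $[0]: expected keys dx, dy, dz, roll
```

```bash
python3 -m handwheel '[{"dx":0,"dy":0,"dz":0,"roll":-1},{"dx":0,"dy":0,"dz":0,"roll":-1},{"dx":0,"dy":0,"dz":0,"roll":-1},{"dx":0,"dy":0,"dz":0,"roll":-1},{"dx":0,"dy":0,"dz":0,"roll":-1},{"dx":0,"dy":0,"dz":0,"roll":-1},{"dx":0,"dy":0,"dz":0,"roll":-1},{"dx":0,"dy":0,"dz":0,"roll":-1}]' 255 30; python3 -m handwheel '[{"dx":0,"dy":0,"dz":0,"roll":-1},{"dx":0,"dy":0,"dz":0,"roll":-1},{"dx":0,"dy":0,"dz":0,"roll":-1},{"dx":0,"dy":0,"dz":0,"roll":-1},{"dx":0,"dy":0,"dz":0,"roll":-1},{"dx":0,"dy":0,"dz":0,"roll":-1},{"dx":0,"dy":0,"dz":0,"roll":-0.4},{"dx":0,"dy":0,"dz":0,"roll":0}]'
```

```text
clock: 0.77
tcp_pos: [0.1648, -0.5506, 0.2307]
orientation: [-0.0, 0.844, 0.537, 0.0]
wrist_force: [-0.1, 0.4, -0.3]
finger_gap: 0.0001
clock: 1.43
tcp_pos: [0.1648, -0.5506, 0.2308]
orientation: [-0.0, 0.622, 0.783, 0.0]
wrist_force: [0.2, -0.2, 0.1]
finger_gap: 0.0002
```

```bash
python3 -m handwheel '[{"dx":0.9,"dy":0.75,"dz":0,"roll":0},{"dx":0.9,"dy":0.75,"dz":0,"roll":0},{"dx":0.9,"dy":0.75,"dz":0,"roll":0},{"dx":0.9,"dy":0.75,"dz":0,"roll":0},{"dx":0.9,"dy":0.75,"dz":0,"roll":0},{"dx":0.9,"dy":0.75,"dz":0,"roll":0},{"dx":0.9,"dy":0.75,"dz":0,"roll":0},{"dx":0.9,"dy":0.75,"dz":0,"roll":0}]'; python3 -m handwheel '[{"dx":0.9,"dy":0.75,"dz":0,"roll":0},{"dx":0.9,"dy":0.75,"dz":0,"roll":0},{"dx":0.9,"dy":0.75,"dz":0,"roll":0},{"dx":0.9,"dy":0.75,"dz":0,"roll":0},{"dx":0.9,"dy":0.75,"dz":0,"roll":0},{"dx":0.9,"dy":0.75,"dz":0,"roll":0},{"dx":0.9,"dy":0.75,"dz":0,"roll":0},{"dx":0.9,"dy":0.75,"dz":0,"roll":0}]'; python3 -m handwheel '[{"dx":0.9,"dy":0.75,"dz":0,"roll":0},{"dx":0.9,"dy":0.75,"dz":0,"roll":0},{"dx":0.9,"dy":0.75,"dz":0,"roll":0},{"dx":0.9,"dy":0.75,"dz":0,"roll":0},{"dx":0.9,"dy":0.75,"dz":0,"roll":0},{"dx":0.9,"dy":0.75,"dz":0,"roll":0},{"dx":0.9,"dy":0.75,"dz":0,"roll":0},{"dx":0.9,"dy":0.75,"dz":0,"roll":0}]'
```

```text
clock: 2.1
tcp_pos: [0.2495, -0.3822, 0.231]
orientation: [-0.0, 0.623, 0.782, 0.0]
wrist_force: [0.3, -0.1, -0.4]
finger_gap: -0.0004
clock: 2.77
tcp_pos: [0.3337, -0.2149, 0.2312]
orientation: [-0.0, 0.623, 0.782, -0.0]
wrist_force: [0.5, 0.7, -0.0]
finger_gap: 0.0001
clock: 3.43
tcp_pos: [0.4181, -0.0475, 0.2312]
orientation: [-0.0, 0.623, 0.782, -0.0]
wrist_force: [0.8, -0.9, -0.1]
finger_gap: 0.0
```

```bash
python3 -m handwheel '[{"dx":0.97,"dy":0.145,"dz":0,"roll":0},{"dx":0.97,"dy":0.145,"dz":0,"roll":0},{"dx":0.97,"dy":0.145,"dz":0,"roll":0},{"dx":0.97,"dy":0.145,"dz":0,"roll":0},{"dx":0.97,"dy":0.145,"dz":0,"roll":0},{"dx":0.97,"dy":0.145,"dz":0,"roll":0},{"dx":0.97,"dy":0.145,"dz":0,"roll":0},{"dx":0.97,"dy":0.145,"dz":0,"roll":0}]'; python3 -m handwheel '[{"dx":0.97,"dy":0.145,"dz":0,"roll":0},{"dx":0.97,"dy":0.145,"dz":0,"roll":0},{"dx":0.97,"dy":0.145,"dz":0,"roll":0},{"dx":0.97,"dy":0.145,"dz":0,"roll":0},{"dx":0.97,"dy":0.145,"dz":0,"roll":0},{"dx":0.97,"dy":0.145,"dz":0,"roll":0},{"dx":0.97,"dy":0.145,"dz":0,"roll":0},{"dx":0.97,"dy":0.145,"dz":0,"roll":0}]'; python3 -m handwheel '[{"dx":0,"dy":0,"dz":1,"roll":0},{"dx":0,"dy":0,"dz":1,"roll":0},{"dx":0,"dy":0,"dz":1,"roll":0},{"dx":0,"dy":0,"dz":1,"roll":0},{"dx":0,"dy":0,"dz":1,"roll":0},{"dx":0,"dy":0,"dz":1,"roll":0},{"dx":0,"dy":0,"dz":0.5,"roll":0},{"dx":0,"dy":0,"dz":0,"roll":0}]'
python3 - <<'E'
from h import *
for n in('top','side'):cv2.imwrite(f'pics/{n}1.png',env.read_camera(n))
p=np.array(env.get_state()['tcp_pos']);print(p)
r=p-[.499,.2904,.052];print(r[0]*.973+r[1]*.2307,-r[0]*.2307+r[1]*.973)
E
```

```text
clock: 4.1
tcp_pos: [0.405, 0.1087, 0.2311]
orientation: [-0.0, 0.623, 0.782, -0.0]
wrist_force: [0.7, 0.5, -0.2]
finger_gap: -0.0001
clock: 4.77
tcp_pos: [0.3926, 0.2651, 0.2311]
orientation: [-0.0, 0.623, 0.782, -0.0]
wrist_force: [0.0, -0.3, -0.1]
finger_gap: 0.0003
clock: 5.43
tcp_pos: [0.3911, 0.2633, 0.099]
orientation: [-0.001, 0.622, 0.783, -0.002]
wrist_force: [-0.2, -0.2, 0.0]
finger_gap: 0.0003
[0.39298843 0.26411849 0.10150975]
-0.10921240208761548 -0.0011150356039685005
```

View pics/side1.png

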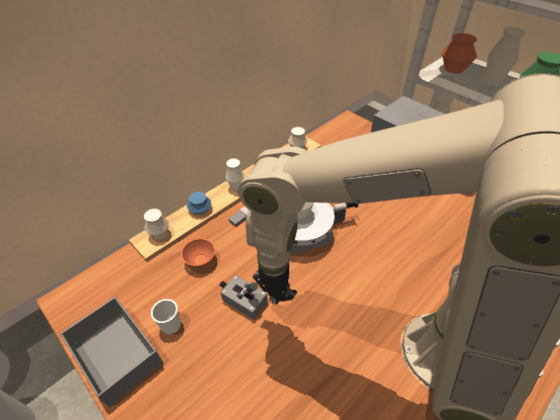

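The closed fingers are at about (290,297) in the side view, behind the lever at (253,286) and lined up with it to within 1 mm. Now I push.

```bash
python3 -m handwheel '[{"dx":0,"dy":0.5,"dz":0,"roll":0},{"dx":0,"dy":0.5,"dz":0,"roll":0},{"dx":0,"dy":0.5,"dz":0,"roll":0},{"dx":0,"dy":0.5,"dz":0,"roll":0},{"dx":0,"dy":0.5,"dz":0,"roll":0},{"dx":0,"dy":0.5,"dz":0,"roll":0}]'; python3 -m handwheel '[{"dx":0,"dy":0.5,"dz":0,"roll":0},{"dx":0,"dy":0.5,"dz":0,"roll":0},{"dx":0,"dy":0.4,"dz":0,"roll":0},{"dx":0,"dy":0.4,"dz":0,"roll":0}]';python3 -m handwheel '[{"dx":0,"dy":0.3,"dz":0,"roll":0},{"dx":0,"dy":0.3,"dz":0,"roll":0},{"dx":0,"dy":0,"dz":0,"roll":0},{"dx":0,"dy":0,"dz":0,"roll":0}]'
python3 - <<'E'
from h import *
for n in('top','side'):cv2.imwrite(f'pics/{n}2.png',env.read_camera(n))
p=np.array(env.get_state()['tcp_pos']);print(p)
r=p-[.499,.2904,.052];print(r[0]*.973+r[1]*.2307,-r[0]*.2307+r[1]*.973)
a=cv2.imread('pics/side2.png')[250:340,190:320];cv2.imwrite('pics/side2c.png',cv2.resize(a,None,fx=5,fy=5,interpolation=2))
E
```

```text
clock: 6.03
tcp_pos: [0.4524, 0.2779, 0.1013]
orientation: [-0.0, 0.622, 0.783, -0.0]
wrist_force: [-1.3, 0.2, 0.5]
finger_gap: 0.0002
clock: 6.37
tcp_pos: [0.4876, 0.286, 0.1011]
orientation: [0.0, 0.622, 0.783, 0.0]
wrist_force: [-0.8, -0.3, 1.3]
finger_gap: 0.0003
clock: 6.7
tcp_pos: [0.4983, 0.2885, 0.1011]
orientation: [-0.0, 0.622, 0.783, -0.0]
wrist_force: [-0.3, -0.1, 0.5]
finger_gap: 0.0
[0.49770174 0.28844012 0.101155  ]
-0.0017153532582567426 -0.001607455647720855
```

View pics/side2c.png

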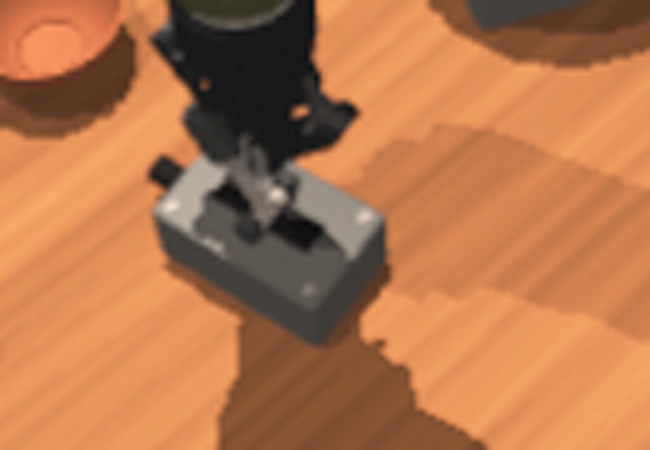

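The side crop shows the rod leaning away at (240,160) with the gripper over it. I'll back off, rise and check the lever.

```bash
python3 -m handwheel '[{"dx":0,"dy":-1,"dz":0,"roll":0},{"dx":0,"dy":-1,"dz":-1,"roll":0},{"dx":0,"dy":-1,"dz":-1,"roll":0},{"dx":0,"dy":-1,"dz":-1,"roll":0},{"dx":0,"dy":-1,"dz":-1,"roll":0},{"dx":0,"dy":0,"dz":-1,"roll":0},{"dx":0,"dy":0,"dz":-1,"roll":0},{"dx":0,"dy":0,"dz":-1,"roll":0}]'
python3 - <<'E'
from h import *
for n in('top','side'):cv2.imwrite(f'pics/{n}3.png',env.read_camera(n))
a=cv2.imread('pics/side3.png')[250:340,190:290];b=cv2.imread('pics/top3.png')[215:305,150:230]
cv2.imwrite('pics/c3.png',cv2.resize(np.hstack([a,b]),None,fx=4,fy=4,interpolation=2))
p=np.array([.499,.2904,.052]);ax=np.array([.973,.2307,0])
for q in(0,.8,1.1):
  T=p+.084*(np.sin(q-.55)*ax+np.cos(q-.55)*np.array([0,0,1]));s=proj('side',T);t=proj('top',T)
  print(q,(s[0]-190)*4,(s[1]-250)*4,(t[0]-150+100)*4,(t[1]-215)*4)
E
```

```text
clock: 7.47
tcp_pos: [0.3997, 0.2657, 0.2426]
orientation: [0.0, 0.622, 0.783, 0.0]
wrist_force: [1.5, 0.2, 0.2]
finger_gap: 0.0
0 258.3046993364035 144.15874522296417 567.613619751238 243.08576442390086
0.8 181.9565232698858 93.38914685974237 540.3566438409816 139.6103739598757
1.1 157.2097504289494 86.25096206687522 535.5290457581594 104.13273683704597
```

View pics/c3.png

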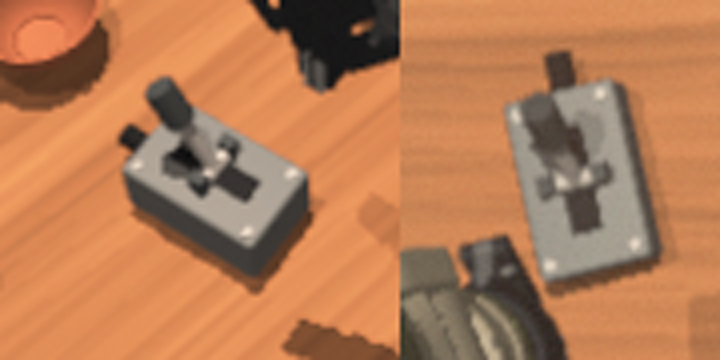

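The lever tip is at (160,85) side and (538,103) top in the crop, which matches the prediction for 1.1 rad, so the isolator is off. Now I travel to the knob, keeping to the robot side of the vase.

```bash
python3 -m handwheel '[{"dx":-0.97,"dy":-0.16,"dz":0,"roll":0},{"dx":-0.97,"dy":-0.16,"dz":0,"roll":0},{"dx":-0.97,"dy":-0.16,"dz":0,"roll":0},{"dx":-0.97,"dy":-0.16,"dz":0,"roll":0},{"dx":-0.97,"dy":-0.16,"dz":0,"roll":0},{"dx":-0.97,"dy":-0.16,"dz":0,"roll":0},{"dx":-0.97,"dy":-0.16,"dz":0,"roll":0},{"dx":-0.97,"dy":-0.16,"dz":0,"roll":0}]'; python3 -m handwheel '[{"dx":-0.97,"dy":-0.16,"dz":0,"roll":0},{"dx":-0.97,"dy":-0.16,"dz":0,"roll":0},{"dx":-0.97,"dy":-0.16,"dz":0,"roll":0},{"dx":-0.97,"dy":-0.16,"dz":0,"roll":0},{"dx":-0.97,"dy":-0.16,"dz":0,"roll":0},{"dx":-0.97,"dy":-0.16,"dz":0,"roll":0},{"dx":-0.97,"dy":-0.16,"dz":0,"roll":0},{"dx":-0.97,"dy":-0.16,"dz":0,"roll":0}]'; python3 -m handwheel '[{"dx":0,"dy":0,"dz":0,"roll":1},{"dx":0,"dy":0,"dz":0,"roll":1},{"dx":0,"dy":0,"dz":0,"roll":1},{"dx":0,"dy":0,"dz":0,"roll":1},{"dx":0,"dy":0,"dz":0,"roll":1},{"dx":0,"dy":0,"dz":0,"roll":1},{"dx":0,"dy":0,"dz":0,"roll":0.36},{"dx":0,"dy":0,"dz":0,"roll":0}]'
```

```text
clock: 8.23
tcp_pos: [0.4101, 0.1081, 0.2404]
orientation: [-0.0, 0.622, 0.783, -0.0]
wrist_force: [0.1, 0.0, 0.9]
finger_gap: 0.0001
clock: 8.9
tcp_pos: [0.4202, -0.0487, 0.2404]
orientation: [-0.001, 0.622, 0.783, -0.0]
wrist_force: [0.1, 0.1, 0.6]
finger_gap: -0.0003
clock: 9.57
tcp_pos: [0.4203, -0.0478, 0.2404]
orientation: [-0.0, 0.844, 0.536, -0.0]
wrist_force: [0.1, 1.1, -0.4]
finger_gap: -0.0003
```

```bash
python3 -m handwheel '[{"dx":-0.615,"dy":0.778,"dz":0,"roll":0},{"dx":-0.615,"dy":0.778,"dz":0,"roll":0},{"dx":-0.615,"dy":0.778,"dz":0,"roll":0},{"dx":-0.615,"dy":0.778,"dz":0,"roll":0},{"dx":-0.615,"dy":0.778,"dz":0,"roll":0},{"dx":-0.615,"dy":0.778,"dz":0,"roll":0},{"dx":-0.615,"dy":0.778,"dz":0,"roll":0},{"dx":-0.615,"dy":0.778,"dz":0,"roll":0}]' 60; python3 -m handwheel '[{"dx":0,"dy":0,"dz":1,"roll":0},{"dx":0,"dy":0,"dz":1,"roll":0},{"dx":0,"dy":0,"dz":1,"roll":0},{"dx":0,"dy":0,"dz":1,"roll":0},{"dx":0,"dy":0,"dz":1,"roll":0},{"dx":0,"dy":0,"dz":0,"roll":0}]'
python3 - <<'E'
from h import *
for n in('top','side'):cv2.imwrite(f'pics/{n}4.png',env.read_camera(n))
a=cv2.imread('pics/side4.png')[150:250,290:390];b=cv2.imread('pics/top4.png')[200:300,330:430]
cv2.imwrite('pics/c4.png',cv2.resize(np.hstack([a,b]),None,fx=4,fy=4,interpolation=2))
p=np.array(env.get_state()['tcp_pos'])[:2]-[.4924,-.1875];print(p@[-.423,-.906],p@[.906,-.423])
E
```

```text
clock: 10.23
tcp_pos: [0.492, -0.1905, 0.2405]
orientation: [-0.0, 0.843, 0.537, -0.0]
wrist_force: [0.3, -0.0, 0.3]
finger_gap: 0.0651
clock: 10.73
tcp_pos: [0.4891, -0.1883, 0.1368]
orientation: [-0.003, 0.844, 0.537, -0.002]
wrist_force: [-0.3, 1.4, 0.4]
finger_gap: 0.0651
0.0022251509229780247 -0.0003287264184463713
```

View pics/c4.png

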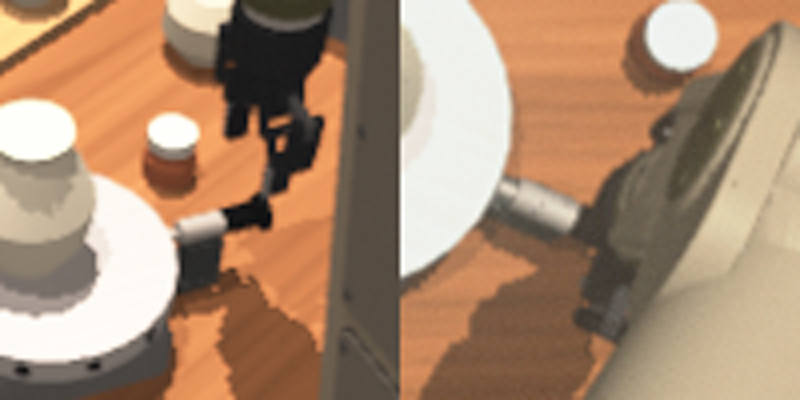

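The open fingers straddle the knob, which is at (250,212) in the side crop, and the jar is clear. I'll descend 80 mm.

```bash
python3 -m handwheel '[{"dx":0,"dy":0,"dz":0.7,"roll":0},{"dx":0,"dy":0,"dz":0.7,"roll":0},{"dx":0,"dy":0,"dz":0.7,"roll":0},{"dx":0,"dy":0,"dz":0.7,"roll":0},{"dx":0,"dy":0,"dz":0.7,"roll":0},{"dx":0,"dy":0,"dz":0.5,"roll":0},{"dx":0,"dy":0,"dz":0,"roll":0},{"dx":0,"dy":0,"dz":0,"roll":0}]'
python3 - <<'E'
from h import *
for n in('top','side'):cv2.imwrite(f'pics/{n}5.png',env.read_camera(n))
a=cv2.imread('pics/side5.png')[150:250,290:390];b=cv2.imread('pics/top5.png')[200:300,330:430]
cv2.imwrite('pics/c5.png',cv2.resize(np.hstack([a,b]),None,fx=4,fy=4,interpolation=2))
q=np.array(env.get_state()['tcp_pos']);p=q[:2]-[.4924,-.1875];print(q,p@[-.423,-.906],p@[.906,-.423])
E
```

```text
clock: 11.5
tcp_pos: [0.4923, -0.19, 0.0619]
orientation: [0.0, 0.844, 0.537, 0.0]
wrist_force: [-0.1, 0.3, -0.5]
finger_gap: 0.0652
[ 0.4928729  -0.19039078  0.06250509] 0.00241901340239037 0.001651250314848292
```

View pics/c5.png

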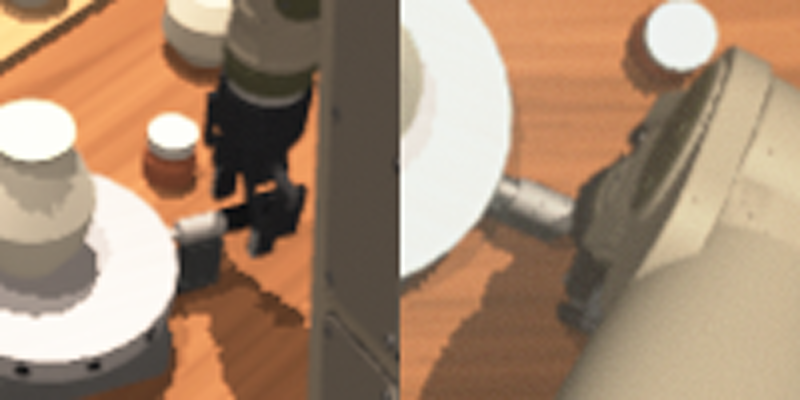

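The fingers are either side of the knob's straight part. I'll make small corrections and grip.

```bash
python3 -m handwheel '[{"dx":0,"dy":-0.05,"dz":0.15,"roll":0},{"dx":0,"dy":0,"dz":0,"roll":0},{"dx":0,"dy":0,"dz":0,"roll":0},{"dx":0,"dy":0,"dz":0,"roll":0},{"dx":0,"dy":0,"dz":0,"roll":0},{"dx":0,"dy":0,"dz":0,"roll":0}]' 255 60
```

```text
clock: 12.1
tcp_pos: [0.4925, -0.1902, 0.059]
orientation: [0.001, 0.844, 0.537, 0.001]
wrist_force: [4.5, -2.2, 0.8]
finger_gap: 0.0227
```

```bash
python3 -m handwheel '[{"dx":-0.2,"dy":0,"dz":0,"roll":0},{"dx":-0.2,"dy":0,"dz":0,"roll":0},{"dx":0,"dy":0,"dz":0,"roll":0},{"dx":0,"dy":0,"dz":0,"roll":0}]';python3 -m handwheel '[{"dx":-0.2,"dy":0,"dz":0,"roll":0},{"dx":-0.2,"dy":0,"dz":0,"roll":0},{"dx":0,"dy":0,"dz":0,"roll":0},{"dx":0,"dy":0,"dz":0,"roll":0}]';python3 -m handwheel '[{"dx":-0.1,"dy":0,"dz":0,"roll":0},{"dx":-0.1,"dy":0,"dz":0,"roll":0},{"dx":0,"dy":0,"dz":0,"roll":0},{"dx":0,"dy":0,"dz":0,"roll":0}]'
python3 - <<'E'
from h import *
s=env.get_state();q=np.array(s['tcp_pos']);p=q[:2]-[.4924,-.1875];d=[-.423,-.906];f=np.array(s['wrist_force'])
print(q,p@d,p@[.906,-.423],f[:2]@d,f[:2]@[.906,-.423],f[2])
E
```

```text
clock: 12.43
tcp_pos: [0.4897, -0.1962, 0.059]
orientation: [0.0, 0.844, 0.537, 0.002]
wrist_force: [7.1, 2.8, 0.9]
finger_gap: 0.0226
clock: 12.77
tcp_pos: [0.4866, -0.2028, 0.059]
orientation: [0.0, 0.843, 0.537, 0.003]
wrist_force: [8.4, 5.9, 0.5]
finger_gap: 0.0225
clock: 13.1
tcp_pos: [0.4851, -0.206, 0.059]
orientation: [0.0, 0.843, 0.537, 0.003]
wrist_force: [8.7, 6.9, 1.1]
finger_gap: 0.022
[ 0.48511357 -0.20603239  0.05897736] 0.019872502801563455 0.001237689667538622 -9.888562807350766 4.97882549930227 1.0972397100123419
```

The pull force is 9.9 N, which the spring figures put at about 17 mm. I'll continue to the stop.

```bash
python3 -m handwheel '[{"dx":-0.1,"dy":0,"dz":0,"roll":0},{"dx":-0.1,"dy":0,"dz":0,"roll":0},{"dx":0,"dy":0,"dz":0,"roll":0},{"dx":0,"dy":0,"dz":0,"roll":0}]';python3 -m handwheel '[{"dx":-0.1,"dy":0,"dz":0,"roll":0},{"dx":0,"dy":0,"dz":0,"roll":0},{"dx":0,"dy":0,"dz":0,"roll":0}]'
python3 - <<'E'
from h import *
s=env.get_state();q=np.array(s['tcp_pos']);p=q[:2]-[.4924,-.1875];d=[-.423,-.906];f=np.array(s['wrist_force'])
print(q,p@d,p@[.906,-.423],f[:2]@d,f[:2]@[.906,-.423],f[2])
E
```

```text
clock: 13.43
tcp_pos: [0.484, -0.2083, 0.059]
orientation: [-0.001, 0.843, 0.538, 0.004]
wrist_force: [12.1, 11.8, 1.8]
finger_gap: 0.0224
clock: 13.68
tcp_pos: [0.484, -0.2083, 0.0589]
orientation: [-0.002, 0.843, 0.538, 0.006]
wrist_force: [15.7, 18.5, 1.1]
finger_gap: 0.0222
[ 0.48400028 -0.20834634  0.05891314] 0.022439862596317594 0.001207853711037232 -23.370949645910216 6.406298943245476 1.090826590607752
```

The TCP has stopped after 20.1 mm of travel, and the pull has risen to 23 N against the 11 N spring, so the pin is on its stop. One steady check and a look before handing in.

```bash
python3 -m handwheel '[{"dx":0,"dy":0,"dz":0,"roll":0},{"dx":0,"dy":0,"dz":0,"roll":0},{"dx":0,"dy":0,"dz":0,"roll":0},{"dx":0,"dy":0,"dz":0,"roll":0},{"dx":0,"dy":0,"dz":0,"roll":0},{"dx":0,"dy":0,"dz":0,"roll":0},{"dx":0,"dy":0,"dz":0,"roll":0},{"dx":0,"dy":0,"dz":0,"roll":0}]'
python3 - <<'E'
from h import *
for n in('top','side'):cv2.imwrite(f'pics/{n}6.png',env.read_camera(n))
a=cv2.imread('pics/side6.png')[150:330,200:370];b=cv2.imread('pics/top6.png')[150:330,170:430]
cv2.imwrite('pics/c6.png',cv2.resize(np.hstack([a,b]),None,fx=1.8,fy=1.8,interpolation=2))
E
```

```text
clock: 14.35
tcp_pos: [0.484, -0.2083, 0.0589]
orientation: [-0.002, 0.843, 0.538, 0.006]
wrist_force: [14.6, 17.0, 1.6]
finger_gap: 0.0223
```

View pics/c6.png

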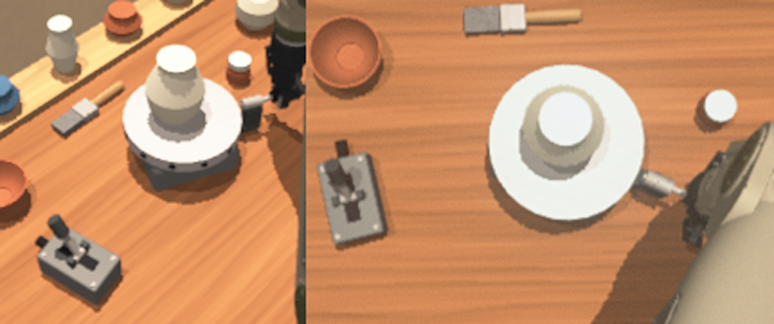

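The lever is off, with its tip at (57,225) in the left part. The bared pin shaft shows at (682,192), between housing and fingers, and the vase and jar are where they were. I'm handing in.

```bash
python3 -c "
from workcell import env
print(env.hand_in())"
```

```text
the job is handed in; nothing more can be done
None
```

I flipped the isolator lever off with the closed fingers, then gripped the index pin's knob and pulled it straight back to its stop. I handed in at about 14.5 s, still holding it. The hand-in gave no verdict.

- **Lever:** both cameras showed the tip where it should be for 1.1 rad (off). The last pictures, just before hand-in, still showed it leaning away from the robot.
- **Pin:** the tool moved about 20.1 mm and then stopped. The pull rose to about 22–23 N, well above the 11 N spring, and held steady for 0.67 s. The last top view showed bare pin shaft between housing and fingers.
- **Loose things:** the last pictures showed the vase, jar, bowl and brush where they started. I planned the moves to keep clear of the rest, but I did not check the round pot, stilt and cup closely at the end.
- **Disagreement:** the finger opening read 22–23 mm on the knob, which is given as 24 mm thick. I put this down to gripper give or sensor offset, since the force and travel fitted the knob being held. There was also a small sideways force of about 5–6 N in the grip.

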